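# Open the mosquito-repellent refill jug's safety cap

### The job

Open the refill jug in the stone tray, the one whose cap carries an upright wing grip: press the cap down against its spring, keep it down while you twist it anticlockwise (seen from above) until it is free, then lift it off. Finish while still holding the cap in the gripper, level and still, about 10 cm above where it sat and over the jug's mouth; do not put it down or let it go, and leave everything else on the cabinet where it is.

Things in the scene. Friction and masses are not known exactly. Their poses are not given: they have to be found in the camera images.
- jug: Square white plastic refill jug (80 x 70 mm) standing firmly in a heavy stone tray (100 x 100 mm, 30 mm high); jug and tray do not move. Turned by up to 0.6 rad. Origin: centre of the tray's underside, on the table and on the jug's vertical axis (z up). The mouth lies on that axis; the shoulder is 118 mm high.
- cap: Grey ribbed round safety cap with a white wing grip on top, 55 mm across, 24 mm high, about 45 g. Origin: centre of its lower rim, 130 mm above the table when closed; z up, x along the wing. Closed, its x lies along the jug's x (within 0.05 rad); two inner lugs are then caught behind 4 mm teeth: it can neither lift nor turn unless pressed down at least 5 mm (best 6 to 7).
- seat (a joint): Spring plate in the jug's mouth under the cap: 0 m when up (cap closed at rest, or cap off), grows as the cap is pressed down, 0.008 m at most. The spring takes 4 N to start moving and 11 N at the end of its travel.
- mouth (a point): Centre of the jug's mouth rim, on the jug's axis 139 mm above the table, axes as the jug's. Held down, the cap turns freely here, anticlockwise seen from above: from 1.0 rad on (best 1.15 to 1.4; stop at about 2.4) it is free and lifts straight off. Let up before that, it catches again. Clockwise it meets a stop at once.
- plain_bottle: Bystander: round white bottle, 68 mm across and 148 mm high, with a smooth plain 55 mm cap without a wing; loose. It and the jug may change places. Origin: centre of the underside.
- racket: Bystander: plastic mosquito racket lying flat, 410 mm long along its x (oval head towards +x, 195 mm wide; handle towards -x), up to 32 mm high, with a slide switch on its handle; loose. Origin: on the table, about 160 mm from the handle's end.
- ashtray: Bystander: glass ashtray bowl, 110 mm across, 35 mm high; loose. Origin: centre of the underside.
- phone_stand: Bystander: folded aluminium phone stand, 86 x 72 mm, 20 mm high; loose. Origin: centre of the underside.
- remote: Bystander: remote control, 165 mm (its x) x 45 x 19 mm, lying flat; loose. Origin: centre of the underside.
- tea_glass: Bystander: tea glass, 62 mm across, 85 mm high, empty and upright; loose. Origin: centre of the underside.
- tea_tin: Bystander: round metal tea tin, 75 mm across, 100 mm high, closed and upright; loose. Origin: centre of the underside.
- wing (a point): Middle of the cap's upright wing grip, 36 mm above the cap's origin, axes as the cap's: a bar 46 mm long (x), 16 mm thick (y) and 24 mm high (z), standing on the cap's flat round top; grip it from above across its 16 mm.
Things that resemble listed ones, but are neither listed nor needed, are in the scene too. Of the things like the cap, leave any that is orange or purple; of the rest the smaller one is meant.

How it is judged:
By the outcome, as a careful person would: the job done as asked, in the order asked, and still so for the second after the job is handed in, while the arm keeps its last pose, push and grip.
It also fails if it takes over 35 s, if anything falls off the work surface, if the arm or the gripper's body presses on something with over 40 N, if the wrist force passes 120 N, or if a joint passes its speed limit or range.

### The arm

A 6-joint arm with a two-finger parallel gripper is mounted at the origin on the work surface. World frame = base frame: x ahead of the robot, y to its left, z up, the work surface at z = 0. Lengths are in mm, angles in rad, forces in N, time in s.
With the tool pointing down it reaches from about 350 to 875 mm from the base axis. Payload 4.2 kg.
Tool frame: the origin (TCP) lies at the very end of the fingers, on their centre line; the grasp point (between the pads) lies 19 mm behind it; z points along the fingers, y is the line along which they close (so a half turn about z gives the same grasp; the last joint's range is limited). The gripper opens to 87 mm and grips with 3 to 60 N. Pads are 19 mm wide; open, the fingers measure 117 mm over their backs; the gripper's body (75 mm by 190 mm) begins 51 mm behind the grasp point.
Start: joints at [1.364, 0.385, 0.008, 0, -1.194, -0.259], TCP at [280.677, 558.408, 222.55] pointing down, gripper open.
Joint ranges: [-3.14, 3.14], [-1.21, 2.06], [-1.07, 1.41], [-3.16, 2.05], [-2.99, -0.16], [-3.1, 3.1]. Speed limits (rad/s): [2.79, 2.79, 3.14, 3.14, 3.14, 3.14].

### API

Orientations are given as a rotation vector (axis times angle).
In Python, from cell import readout, vision, r gives the robot as it stands. The module is installed in compiled form; this text tells all that it offers.
- The arm moves only by the tool step_arm, never from a script. Its arguments are lists of equal length, an entry for each row: "offset": the shift along the tool's x, y, z as a fraction of full scale, a list of three; "twist": the turn, a rotation vector about the tool's x, y, z as a fraction of full scale, a list of three; "fingers": the opening in per cent of the stroke, from 0 (shut) to 100 (fully open). In form: {"offset": [[tx, ty, tz], ...], "twist": [[rx, ry, rz], ...], "fingers": [fingers, ...]}. A call has 1 to 10 rows; each row shifts and turns the commanded pose from where the row before left it, along the tool's axes as they then stand; what a row does not reach is not made up. Full scale, the value 1, is 0.03 m for a shift and 5 degrees for a turn. A row lasts 1/12 s, in which the tool goes at most 41.7 mm and 7.16 degrees, less where a joint would pass 70% of its speed; a pose out of reach is approached as far as the arm can. A call with a number of a shift or a turn outside -1 to 1 is refused whole. A call with a gripper value outside its range is refused whole. The fingers move at their own pace and stop on an object; the grip force is fixed at half the most. Time passes only in rows, so rows that do not move let the fingers close. It gives the time, the measured TCP pose, the force, the opening and the grip force at its end, in the units of the state.
- readout.get_state(): the state, without advancing time (a new reading comes with each control period).
- vision.capture(name): name is "side" or "top" or "wrist"; returns the picture (480x640x3 uint8, red, green, blue); there is no depth.
- vision.camera_params(name): a dict with "K" (3x3 intrinsics, pixels), "position" and "attitude" of the camera in the world; the wrist camera has in their place "hand_eye" (4x4, takes a point from camera to tool coordinates, whose origin is the TCP and whose axes are the flange's). Camera axes: x right, y down, z forward; pixel columns grow to the right and rows downward; lengths in mm; the calibration is good to about 2 mm. A picture is of the moment at which its call begins: read the wrist's pose just before it. camera_params takes no time and is no camera call.
- r.job_done(): hands the job in; it is judged then, once.
The state is a dict: "t": time; "joint_pos": joint angles; "dq": joint speeds; "joint_efforts": joint torques, N m; "tcp_pos": TCP position; "orientation": TCP orientation; "wrist_force": force on the tool from outside, world axes, zero at the start; "ft_torque": the same for the moment, N m; "gripper_width": opening from 0.0 (shut) to 1.0 (fully open); "grasp_force": force on a finger pad.
Only numpy, scipy, OpenCV 4.12 (cv2) and the standard library are available. Lean on these libraries where they do the work, as an engineer would, in place of code of your own. Each camera call takes 0.05 s, during which the arm holds its last target. There are 200 camera calls.

## Working session

There is one attempt and no reset: what is moved stays moved. The work goes in short steps, Python scripts to look and compute and a tool call to move; the robot and the scene stay as the last step left them, time stands still between calls to the robot, and variables do not carry over. Pictures are saved under pics/ and viewed, at most 10 in all, crops included, and the job is handed in when it is done.

Besides the shell and the picture viewer there is one more tool, called after "Call:" as a command line: name --argument value ..., lists and objects as JSON in quotes. step_arm: Moves the arm, as the interface text tells. Shift numbers are shares of 0.03 m and turn numbers shares of 5 degrees, none past 1 either way. Its arguments: {"type":"object","properties":{"offset":{"type":"array","items":{"type":"array","items":{"type":"number"}}},"twist":{"type":"array","items":{"type":"array","items":{"type":"number"}}},"fingers":{"type":"array","items":{"type":"number"}}},"required":["offset","twist","fingers"]}

```bash
mkdir -p pics; python3 - <<'E'
from cell import readout, vision, r
import cv2,numpy as np
print(readout.get_state())
for n in("top","side"):
    cv2.imwrite(f"pics/{n}0.png",vision.capture(n)[:,:,::-1]); print(n,vision.camera_params(n))
print(vision.camera_params("wrist"))
E
```

```text
{'t': 0.0, 'joint_pos': array([ 1.36360563e+00,  3.85580372e-01,  6.64640739e-03, -5.24959570e-04,
       -1.19398400e+00, -2.58632878e-01]), 'dq': array([-0.00164658, -0.00026316,  0.00018396, -0.00199201, -0.00021341,
       -0.00070204]), 'joint_efforts': array([-4.54684932e-04, -3.90662313e+01,  1.87399864e+01,  4.21949565e+00,
        1.09090933e-02, -2.03216446e-04]), 'tcp_pos': array([280.41430719, 557.9008149 , 221.44941981]), 'orientation': array([ 3.05461863e+00, -7.24919590e-01, -6.80004291e-04]), 'wrist_force': array([-0.18128332,  0.33607152,  0.4348738 ]), 'ft_torque': array([-0.01919359, -0.00619144,  0.0674385 ]), 'grasp_force': 0.0, 'gripper_width': 0.9982655626817467}
top {'K': array([[568.13867487,   0.        , 327.69289733],
       [  0.        , 568.13867487, 236.21643746],
       [  0.        ,   0.        ,   1.        ]]), 'position': array([ 388.39992211,   83.99866588, 1844.16067505]), 'attitude': array([-2.13708544,  2.1733749 , -0.13862121])}
side {'K': array([[563.13468083,   0.        , 322.23695619],
       [  0.        , 563.13468083, 237.31971942],
       [  0.        ,   0.        ,   1.        ]]), 'position': array([ 374.37559912, 1243.59734913,  890.55292362]), 'attitude': array([-0.22797024,  2.68401042, -1.45512981])}
{'K': array([[335.10651006,   0.        , 319.46392476],
       [  0.        , 335.10651006, 237.66335419],
       [  0.        ,   0.        ,   1.        ]]), 'hand_eye': array([[-4.77195932e-04, -9.53229224e-01, -3.02247942e-01,
         8.40138532e+01],
       [ 9.99999852e-01, -3.75986619e-04, -3.93036350e-04,
        -4.86417525e-01],
       [ 2.61012554e-04, -3.02248084e-01,  9.53229263e-01,
        -1.61424783e+02],
       [ 0.00000000e+00,  0.00000000e+00,  0.00000000e+00,
         1.00000000e+00]])}
```

View pics/top0.png

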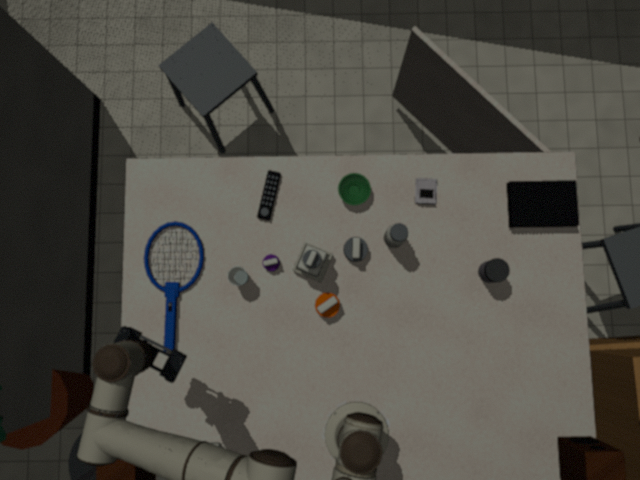

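View pics/side0.png

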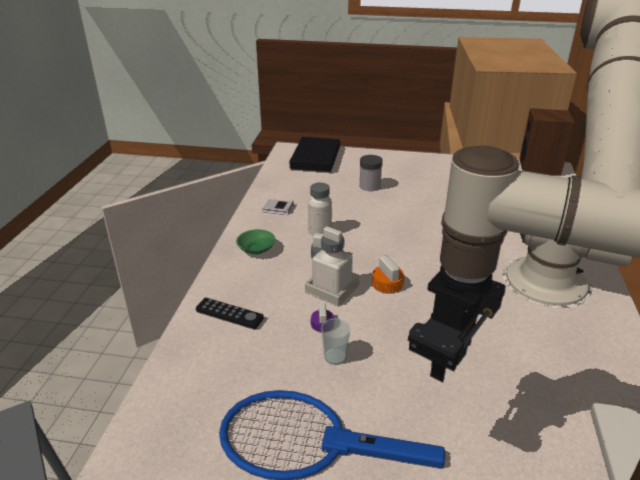

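The two grey winged caps are at top (313,259) and (356,249); the purple one (272,263) and the orange one (327,305) are to be left. The cap at (313,259) sits on the square jug in the stone tray, so it fits the description. The grey one at (356,249) appears to lie on the table. I'll confirm this in one enlarged crop.

```bash
cat > h.py <<'E'
import numpy as np,cv2
from scipy.spatial.transform import Rotation as R
from cell import readout, vision, r
def cam(n):
    p=vision.camera_params(n)
    if n!="wrist": return p["K"],R.from_rotvec(p["attitude"]).as_matrix(),p["position"]
    s=readout.get_state(); T=R.from_rotvec(s["orientation"]).as_matrix(); H=p["hand_eye"]
    return p["K"],T@H[:3,:3],T@H[:3,3]+s["tcp_pos"]
def ray(c,uv,z):
    d=c[1]@np.linalg.solve(c[0],[uv[0],uv[1],1]); return c[2]+d*(z-c[2][2])/d[2]
def proj(c,P):
    q=c[0]@(c[1].T@(np.array(P)-c[2])); return q[:2]/q[2]
E
python3 - <<'E'
from h import *
t=cv2.imread("pics/top0.png")[220:290,255:400]; s=cv2.imread("pics/side0.png")[175:315,270:420]
t=cv2.resize(t,None,fx=5,fy=5,interpolation=2)[:, :]; s=cv2.resize(s,(450,420),interpolation=2)
cv2.imwrite("pics/crop.png",np.hstack([cv2.resize(cv2.imread("pics/top0.png")[225:295,280:338],(348,420),interpolation=2),s]))
c=cam("top")
print("wingtop",ray(c,(313,258),178)); print("other grey@0.. ",ray(c,(356,249),40))
E
```

```text
wingtop [539.2080486  126.00181869 178.        ]
other grey@0..  [578.20933889  -8.16616976  40.        ]
```

View pics/crop.png

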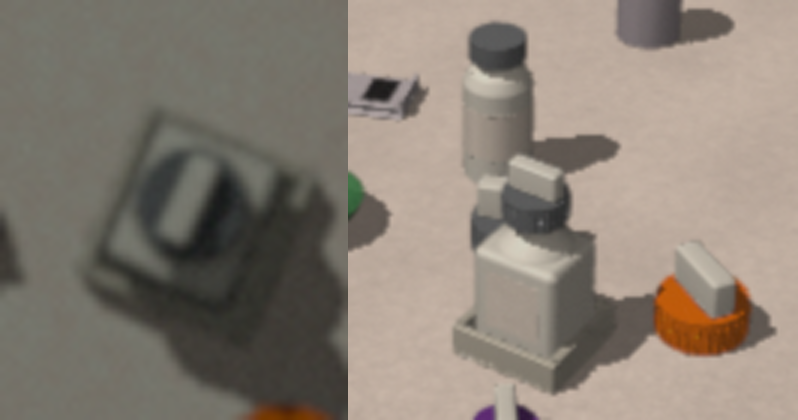

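The crop confirms it. The grey winged cap at top (313,259) is on the square jug in the tray, while the other grey one lies on the table behind it, and the bottle's cap is plain. Moving above it now.

Call:
step_arm --offset '[[0.7, 0.45, -0.07], [0.7, 0.45, -0.07], [0.7, 0.45, -0.07], [0.7, 0.45, -0.07], [0.7, 0.45, -0.07], [0.7, 0.45, -0.07], [0.7, 0.45, -0.07], [0.7, 0.45, -0.07], [0.7, 0.45, -0.07], [0.7, 0.45, -0.07]]' --twist '[[0, 0, 0], [0, 0, 0], [0, 0, 0], [0, 0, 0], [0, 0, 0], [0, 0, 0], [0, 0, 0], [0, 0, 0], [0, 0, 0], [0, 0, 0]]' --fingers '[100, 100, 100, 100, 100, 100, 100, 100, 100, 100]'

```text
t: 0.93
tcp_pos: [407.9, 342.1, 243.3]
orientation: [3.056, -0.725, -0.001]
wrist_force: [0.2, 0.2, 0.1]
gripper_width: 0.996
grasp_force: 0.0
```

Call:
step_arm --offset '[[0.7, 0.45, -0.07], [0.7, 0.45, -0.07], [0.7, 0.45, -0.07], [0.7, 0.45, -0.07], [0.7, 0.45, -0.07], [0.7, 0.45, -0.07], [0.7, 0.45, -0.07], [0.7, 0.45, -0.07], [0.7, 0.45, -0.07], [0, 0, 0]]' --twist '[[0, 0, 0], [0, 0, 0], [0, 0, 0], [0, 0, 0], [0, 0, 0], [0, 0, 0], [0, 0, 0], [0, 0, 0], [0, 0, 0], [0, 0, 0]]' --fingers '[100, 100, 100, 100, 100, 100, 100, 100, 100, 100]'

```text
t: 1.77
tcp_pos: [523.2, 147.2, 262.3]
orientation: [3.054, -0.731, 0.0]
wrist_force: [-0.1, 0.0, 1.1]
gripper_width: 1.001
grasp_force: 0.0
```

```bash
python3 - <<'E'
from h import *
s=readout.get_state();print(s["t"],s["tcp_pos"],s["orientation"],s["joint_pos"])
c=cam("wrist");i=vision.capture("wrist")[:,:,::-1];cv2.imwrite("pics/w1.png",i)
np.savez("w1.npz",K=c[0],R=c[1],p=c[2])
E
```

```text
1.7667 [523.23195163 147.22781272 262.28439388] [ 3.05443206e+00 -7.30801359e-01  7.25152691e-05] [ 5.73098295e-01  2.19358544e-01 -1.27345513e-01  7.34509840e-04
 -1.22474837e+00  5.27759613e-01]
```

View pics/w1.png

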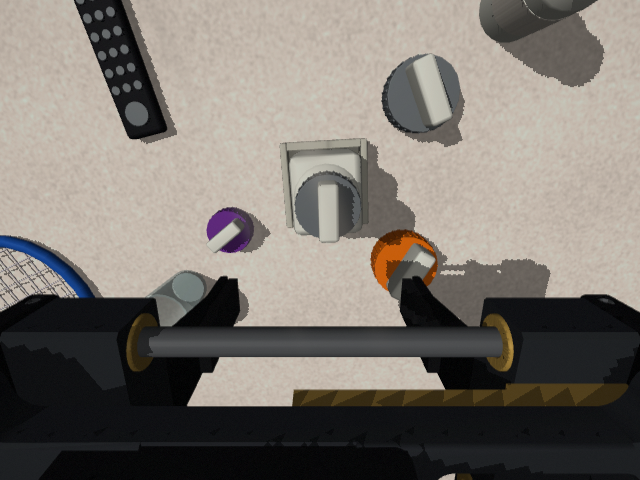

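The wrist view shows the jug in its tray at about (325,185), with the cap's wing running from (328,180) to (329,242). The larger loose grey cap is at (422,93).

```bash
python3 - <<'E'
from h import *
i=cv2.imread("pics/w1.png");cv2.imwrite("pics/w1c.png",cv2.resize(i[130:260,270:385],None,fx=4.5,fy=4.5,interpolation=cv2.INTER_NEAREST))
g=i.min(2)
for v in(190,200,210,220,230):
  m=np.zeros_like(g);m[165:250,312:346]=(g[165:250,312:346]>v)
  cs=cv2.findContours(m,0,2)[0]; k=max(cs,key=cv2.contourArea);print(v,cv2.contourArea(k),cv2.minAreaRect(k))
for y in(190,205,220,235): print(y,g[y,305:350])
E
```

```text
Traceback (most recent call last):
ValueError: max() iterable argument is empty
```

View pics/w1c.png

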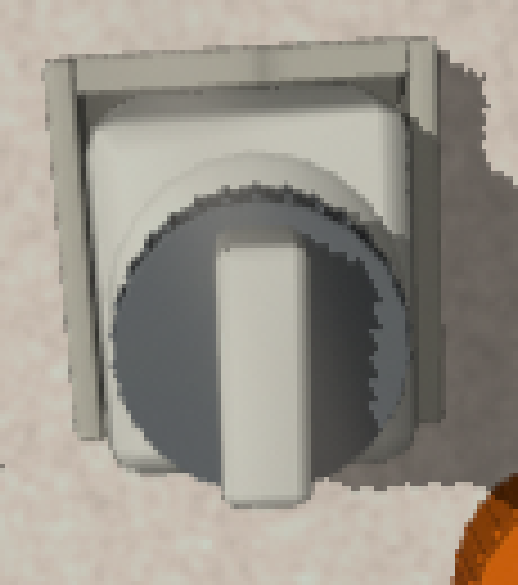

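The crop puts the wing's top-face corners at about (318.4,185.1), (337.8,185.1), (319.8,240.4) and (338.7,240.4).

```bash
cat > aim.py <<'E'
from h import *
def aim(c,px,z):
    P=np.array([ray(c,p,z) for p in px]); C=P.mean(0); d=P[:2].mean(0)-P[2:].mean(0)
    s=readout.get_state();T=R.from_rotvec(s["orientation"]).as_matrix();t=T.T@(C-s["tcp_pos"])
    print("C",C,"len",np.linalg.norm(d),"wid",np.linalg.norm(P[1]-P[0]),"ang",np.degrees(np.arctan2(d[1],d[0])),"toolang",np.degrees(np.arctan2(T[1,0],T[0,0])),"to wing in tool",t)
E
python3 - <<'E'
from aim import *
d=np.load("w1.npz")
aim((d["K"],d["R"],d["p"]),[(318.4,185.1),(337.8,185.1),(319.8,240.4),(338.7,240.4)],178)
E
```

```text
C [542.80456551 130.07628419 178.        ] len 42.63681706804966 wid 14.216665290311346 ang -25.300750905366307 toolang -26.883863486393675 to wing in tool [26.4919547   7.08325605 83.99305337]
```

Call:
step_arm --offset '[[0.22, 0.06, 0.35], [0.22, 0.06, 0.35], [0.22, 0.06, 0.35], [0.22, 0.06, 0.35], [0, 0, 0.35], [0, 0, 0.3], [0, 0, 0]]' --twist '[[0, 0, -0.08], [0, 0, -0.08], [0, 0, -0.08], [0, 0, -0.08], [0, 0, 0], [0, 0, 0], [0, 0, 0]]' --fingers '[100, 100, 100, 100, 60, 60, 60]'

```text
t: 2.4
tcp_pos: [541.1, 131.5, 198.0]
orientation: [3.064, -0.682, -0.007]
wrist_force: [-0.3, -0.3, 0.4]
gripper_width: 0.856
grasp_force: 0.0
```

```bash
python3 - <<'E'
from h import *
s=readout.get_state();print(s["t"],s["tcp_pos"],s["orientation"],s["joint_pos"],s["gripper_width"])
c=cam("wrist");i=vision.capture("wrist")[:,:,::-1];cv2.imwrite("pics/w2.png",i)
np.savez("w2.npz",K=c[0],R=c[1],p=c[2])
cv2.imwrite("pics/w2c.png",cv2.resize(i[180:330,230:410],None,fx=4,fy=4,interpolation=cv2.INTER_NEAREST))
E
```

```text
2.4 [541.05572249 131.53855461 197.95836745] [ 3.06355811 -0.68219223 -0.00705956] [ 5.29070879e-01  2.91379220e-01 -1.94928077e-01 -9.79795846e-04
 -1.08982070e+00  6.03971338e-01] 0.8563748775692059
```

View pics/w2c.png

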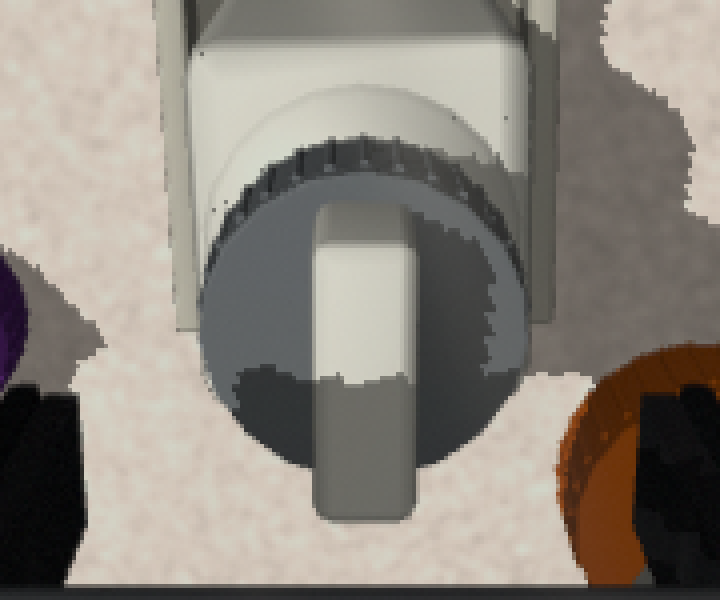

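The wing is centred between the open fingers. Its top-face corners are at about (308.5,240.5), (333.8,240.5), (308.5,310) and (333.5,310).

```bash
python3 - <<'E'
from aim import *
d=np.load("w2.npz")
aim((d["K"],d["R"],d["p"]),[(308.5,240.5),(333.8,240.5),(308.5,310),(333.5,310)],178)
s=readout.get_state();print(s["tcp_pos"],R.from_rotvec(s["orientation"]).as_matrix()[:,2])
E
```

```text
C [543.08541008 130.07158392 178.        ] len 44.63564565014911 wid 14.398057099297983 ang -25.1635508403459 toolang -25.076470192734174 to wing in tool [ 2.01478134  0.91235892 21.3940254 ]
[541.70802926 131.78272503 199.39558094] [-0.00284248 -0.00144251 -0.99999492]
```

Call:
step_arm --offset '[[0.07, 0.03, 0.2], [0, 0, 0.3], [0, 0, 0.3], [0, 0, 0.3], [0, 0, 0.2], [0, 0, 0.1], [0, 0, 0], [0, 0, 0]]' --twist '[[0, 0, 0], [0, 0, 0], [0, 0, 0], [0, 0, 0], [0, 0, 0], [0, 0, 0], [0, 0, 0], [0, 0, 0]]' --fingers '[50, 50, 50, 50, 50, 50, 50, 50]'

```text
t: 3.12
tcp_pos: [544.2, 130.3, 158.9]
orientation: [3.066, -0.682, 0.0]
wrist_force: [-0.0, 0.0, -0.1]
gripper_width: 0.503
grasp_force: 0.0
```

Call:
step_arm --offset '[[0, 0, 0.09], [0, 0, 0], [0, 0, 0], [0, 0, 0], [0, 0, 0], [0, 0, 0], [0, 0, 0], [0, 0, 0], [0, 0, 0]]' --twist '[[0, 0, 0], [0, 0, 0], [0, 0, 0], [0, 0, 0], [0, 0, 0], [0, 0, 0], [0, 0, 0], [0, 0, 0], [0, 0, 0]]' --fingers '[50, 50, 0, 0, 0, 0, 0, 0, 0]'

```text
t: 3.87
tcp_pos: [544.0, 130.2, 156.3]
orientation: [3.067, -0.682, 0.0]
wrist_force: [0.1, -0.8, 0.9]
gripper_width: 0.182
grasp_force: 30.0
```

Call:
step_arm --offset '[[0, 0, 0.08], [0, 0, 0.07], [0, 0, 0.07], [0, 0, 0], [0, 0, 0]]' --twist '[[0, 0, 0], [0, 0, 0], [0, 0, 0], [0, 0, 0], [0, 0, 0]]' --fingers '[0, 0, 0, 0, 0]'

```text
t: 4.28
tcp_pos: [544.1, 130.2, 150.9]
orientation: [3.067, -0.681, 0.001]
wrist_force: [-3.0, 0.0, 7.8]
gripper_width: 0.181
grasp_force: 30.0
```

Call:
step_arm --offset '[[0, 0, 0.05], [0, 0, 0], [0, 0, 0]]' --twist '[[0, 0, 0], [0, 0, 0], [0, 0, 0]]' --fingers '[0, 0, 0]'

```text
t: 4.53
tcp_pos: [544.1, 130.2, 149.7]
orientation: [3.067, -0.681, 0.001]
wrist_force: [-3.6, 0.8, 8.9]
gripper_width: 0.183
grasp_force: 30.0
```

Call:
step_arm --offset '[[-0.02, 0.01, 0.025], [0, 0, 0], [0, 0, 0], [0, 0, 0], [0, 0, 0], [0, 0, 0]]' --twist '[[0, 0, 0], [0, 0, 0], [0, 0, -0.5], [0, 0, -0.6], [0, 0, -0.8], [0, 0, 0]]' --fingers '[0, 0, 0, 0, 0, 0]'

```text
t: 5.03
tcp_pos: [545.0, 130.8, 149.8]
orientation: [-3.112, 0.42, -0.007]
wrist_force: [-1.4, -0.3, 9.1]
gripper_width: 0.178
grasp_force: 30.0
```

```bash
python3 - <<'E'
from aim import *
s=readout.get_state();print(s["wrist_force"],s["ft_torque"],s["tcp_pos"],s["joint_pos"])
T=R.from_rotvec(s["orientation"]).as_matrix();print(np.degrees(np.arctan2(T[1,0],T[0,0])))
E
```

```text
[-1.44804629 -0.26893606  9.11847001] [-0.00886088  0.49053131  0.03129295] [545.00065073 130.75182772 149.81246704] [ 0.52540112  0.33738499 -0.26101612  0.00172105 -0.96777218  0.77578584]
-15.392022146061477
```

Call:
step_arm --offset '[[0, 0, 0.02], [0, 0, 0], [0, 0, 0], [0, 0, 0], [0, 0, 0], [0, 0, 0], [0, 0, 0], [0, 0, 0], [0, 0, 0], [0, 0, 0]]' --twist '[[0, 0, -0.8], [0, 0, -0.8], [0, 0, -0.8], [0, 0, -0.8], [0, 0, -0.8], [0, 0, -0.8], [0, 0, -0.8], [0, 0, -0.8], [0, 0, 0], [0, 0, 0]]' --fingers '[0, 0, 0, 0, 0, 0, 0, 0, 0, 0]'

```text
t: 5.87
tcp_pos: [545.3, 131.4, 149.4]
orientation: [-3.108, -0.451, -0.009]
wrist_force: [-1.9, 1.3, 8.6]
gripper_width: 0.182
grasp_force: 30.0
```

```bash
python3 - <<'E'
from aim import *
s=readout.get_state();print(s["wrist_force"],s["ft_torque"],s["tcp_pos"],s["joint_pos"])
T=R.from_rotvec(s["orientation"]).as_matrix();print(np.degrees(np.arctan2(T[1,0],T[0,0])))
E
```

```text
[-1.86651394  1.33589497  8.59241815] [0.41486494 0.49336695 0.04059913] [545.28962032 131.35868654 149.36348266] [ 5.25914184e-01  3.38005431e-01 -2.61199962e-01  1.30941912e-03
 -9.65761157e-01  1.33208853e+00]
16.498151659269077
```

Call:
step_arm --offset '[[0, 0, 0.01], [0, 0, 0], [0, 0, 0], [0, 0, 0], [0, 0, 0], [0, 0, 0], [0, 0, 0], [0, 0, 0], [0, 0, 0], [0, 0, 0]]' --twist '[[0, 0, -0.8], [0, 0, -0.8], [0, 0, -0.8], [0, 0, -0.8], [0, 0, -0.8], [0, 0, -0.8], [0, 0, -0.8], [0, 0, -0.8], [0, 0, 0], [0, 0, 0]]' --fingers '[0, 0, 0, 0, 0, 0, 0, 0, 0, 0]'

```text
t: 6.7
tcp_pos: [544.8, 131.7, 148.9]
orientation: [-2.864, -1.29, -0.008]
wrist_force: [-2.8, 2.3, 9.5]
gripper_width: 0.182
grasp_force: 30.0
```

```bash
python3 - <<'E'
from aim import *
s=readout.get_state();print(s["wrist_force"],s["ft_torque"],s["tcp_pos"],s["joint_pos"])
T=R.from_rotvec(s["orientation"]).as_matrix();print(np.degrees(np.arctan2(T[1,0],T[0,0])))
c=cam("wrist");i=vision.capture("wrist")[:,:,::-1];cv2.imwrite("pics/w3.png",i)
E
```

```text
[-2.75728524  2.29849599  9.49591571] [ 0.87300999  0.93383584 -0.01622994] [544.76468276 131.68457146 148.91547067] [ 5.26406238e-01  3.38190655e-01 -2.61775442e-01  1.93977901e-04
 -9.65607422e-01  1.89062993e+00]
48.492522946241756
```

View pics/w3.png

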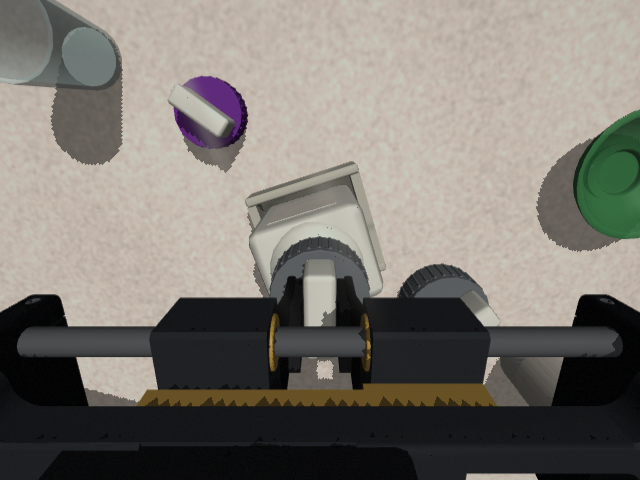

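The wrist view shows the wing at (320,290) held in the fingers and turned with them relative to the jug. The turn is about 1.28 rad, so I'm lifting.

Call:
step_arm --offset '[[0, 0, -0.1], [0, 0, -0.15], [0, 0, -0.15], [0, 0, -0.15], [0, 0, -0.15], [0, 0, 0]]' --twist '[[0, 0, 0], [0, 0, 0], [0, 0, 0], [0, 0, 0], [0, 0, 0], [0, 0, 0]]' --fingers '[0, 0, 0, 0, 0, 0]'

```text
t: 7.25
tcp_pos: [543.6, 130.1, 168.0]
orientation: [2.865, 1.288, 0.001]
wrist_force: [-0.5, 0.4, -0.5]
gripper_width: 0.181
grasp_force: 30.0
```

Call:
step_arm --offset '[[0, 0, -0.2], [0, 0, -0.3], [0, 0, -0.4], [0, 0, -0.4], [0, 0, -0.4], [0, 0, -0.4], [0, 0, -0.4], [0, 0, -0.2], [0, 0, -0.1], [0, 0, 0]]' --twist '[[0, 0, 0], [0, 0, 0], [0, 0, 0], [0, 0, 0], [0, 0, 0], [0, 0, 0], [0, 0, 0], [0, 0, 0], [0, 0, 0], [0, 0, 0]]' --fingers '[0, 0, 0, 0, 0, 0, 0, 0, 0, 0]'

```text
t: 8.08
tcp_pos: [543.5, 130.3, 252.2]
orientation: [-2.865, -1.288, -0.002]
wrist_force: [-0.5, 0.2, -0.4]
gripper_width: 0.181
grasp_force: 30.0
```

```bash
python3 - <<'E'
from aim import *
s=readout.get_state();print(s["wrist_force"],s["tcp_pos"],s["joint_pos"])
T=R.from_rotvec(s["orientation"]).as_matrix();print(T[:,2])
cv2.imwrite("pics/s4.png",cv2.resize(vision.capture("side")[150:320,230:460,::-1],None,fx=3,fy=3,interpolation=2))
E
```

```text
[-0.53120486  0.22851149 -0.38193764] [543.52198822 130.27286618 252.21482947] [ 5.25217208e-01  2.51578047e-01 -1.09577082e-01  2.92964017e-05
 -1.20843627e+00  1.89045089e+00]
[ 1.05625894e-03  5.80451361e-04 -9.99999274e-01]
```

View pics/s4.png

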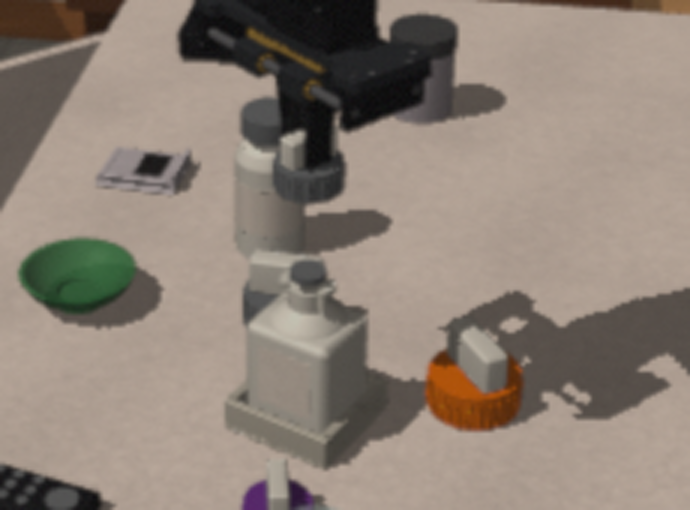

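The side view shows the cap held level at about (310,175) in the crop. The jug's open mouth is below it at (308,275), and the other objects look undisturbed. I'll raise it a final 4 mm and let it settle.

Call:
step_arm --offset '[[0, 0, -0.07], [0, 0, -0.06], [0, 0, 0], [0, 0, 0], [0, 0, 0], [0, 0, 0], [0, 0, 0], [0, 0, 0]]' --twist '[[0, 0, 0], [0, 0, 0], [0, 0, 0], [0, 0, 0], [0, 0, 0], [0, 0, 0], [0, 0, 0], [0, 0, 0]]' --fingers '[0, 0, 0, 0, 0, 0, 0, 0]'

```text
t: 8.8
tcp_pos: [543.3, 130.2, 255.3]
orientation: [2.865, 1.288, -0.0]
wrist_force: [-0.2, 0.2, -0.5]
gripper_width: 0.179
grasp_force: 30.0
```

```bash
python3 -c "
from cell import r
print(r.job_done())"
```

```text
the job is handed in; nothing more can be done
None
```

The jug is open and the job is handed in: the cap was pressed, turned about 1.28 rad and lifted off, and the gripper holds it level about 10 cm above its seat, over the mouth (8.8 s used; no verdict returned).

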